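Slide a round base blank along a jig fence into its corner pocket

TASK

Seat the round wooden blank in the drilling jig by pushing it with the fingertips: first push it up against the fence from where it lies near the middle, then, keeping it against the fence all the way, slide it along into the corner pocket of the stop that is wide enough for it, on the side of that stop facing the middle of the jig, until it is home against both fence and stop. Never pick it up or tip it, leave everything else where it stands, and finish with the hand clear.

Things in the scene. Friction and masses are not known exactly. Their poses are not given: they have to be found in the camera images.
- jig: Fixed pine board 15 mm thick on the table. Origin on its underside (table level); x away from the robot when unturned, y along the fence, z up. Board: x -120 to +90, y -230 to +230 mm, upper face z = 15 mm. A wooden fence 18 mm high stands on its whole length, x 50 to 80 mm; its working face is the plane x = 50 mm, looking to -x.
- blank: Dark wooden disc, 50 mm across, 18 mm thick, about 35 g, waxed: it slides on board, fence and stops with friction of about 0.3. Loose, lying flat on the board in front of the fence (jig y within 35 mm of 0). Origin at the centre of its underside. Touching the fence, its centre is at jig x = 25 mm.
- wide_stop: Fixed aluminium stop, H from above, 18 mm high, jig axes, at jig y +/-135 to 165 mm (either end). Origin on fence face, board's upper face, mid cross wall. Wall: y -8 to 8, x 0 to -62 mm. Lip parallel to fence: x -54 to -62, y -28 to 28 mm, tips round. Each side is a pocket 54 mm wide; use the one facing the jig's middle. Home, the blank's centre is 25 mm from fence, 33 mm in y from this origin.
- narrow_stop: The same kind of fixed stop, 18 mm high, at the other end of the jig, with its origin likewise on the fence's face, but its pockets are only 36 mm wide (lip from x = -36 to -44 mm): too narrow for the blank.
- peg_knob: Bystander: small turned wooden knob, 26 mm in diameter and 45 mm tall, loose, standing on the board near its robot-side corner at negative jig y (x about -90, y about -190 mm). Origin at the centre of its underside.
- tub: Bystander: white plastic tub, 90 mm across, 100 mm tall, loose, on the table beyond the fence. Origin at the centre of its underside.
- sanding_block: Bystander: cork sanding block 45 x 90 x 30 mm, loose, on the table beyond the fence. Origin at the centre of its underside.
- spanner: Bystander: steel spanner about 175 mm long lying loose on the table beyond the fence, roughly parallel to it. Origin at its underside, mid length.
Things that resemble listed ones, but are neither listed nor needed, are in the scene too. Leave any blue look-alike of the blank alone.

How it is judged (in metres and radians):
On the way:
1. the blank is against the fence (within 3 mm) while still near the middle of the jig (within 65 mm) (x of blank in the frame of jig above 0.022 m and y of blank in the frame of jig between -0.065 and 0.065 m), for 0.1 s.
At the end, for the whole second after the job is handed in: The blank lies flat and still on the board in the wide stop's pocket that faces the middle of the jig, within 3 mm of touching the fence and within 3 mm of touching the stop's cross wall (x of blank in the frame of jig above 0.022 m and y of blank in the frame of wide_stop between -0.036 and 0.036 m and y of blank in the frame of jig between -0.15 and 0.15 m and z of blank in the frame of jig below 0.018 m and angle between blank's own z axis and vertical below 0.06 rad and linear speed of blank below 0.01 m/s).
It fails at once if the blank is lifted more than 6 mm off the board (z of blank in the frame of jig above 0.021 m).
It fails at once if the blank is tipped (angle between blank's own z axis and vertical above 0.2 rad).
It fails at once if the blank is more than 8 mm off the fence when over 75 mm from the middle of the jig: it must be slid along the fence (x of blank in the frame of jig below 0.017 m and (y of blank in the frame of jig above 0.075 m or y of blank in the frame of jig below -0.075 m)).
It fails at once if a bystander is moved by more than 15 mm (distance of any of peg_knob, tub, sanding_block, spanner from where it was at the start of the episode above 0.015 m).
It also fails if it takes over 48 s, if anything falls off the work surface, if the arm or the gripper's body presses on something with over 40 N, if the wrist force passes 120 N, or if a joint passes its speed limit or range.

ROBOT

A 6-joint arm with a two-finger parallel gripper is mounted at the origin on the work surface. World frame = base frame: x ahead of the robot, y to its left, z up, the work surface at z = 0. Lengths are in m, angles in degrees, forces in N, time in s.
With the tool pointing down it reaches from about 0.4 to 0.825 m from the base axis. Payload 7 kg.
Tool frame: the origin (TCP) lies on the centre line of the jaws, within the pads' length; the fingertips stand 8 mm ahead of it and the grasp point (between the pads) lies 11 mm behind it (r.tcp_to_tips is the distance from the TCP to the fingertips, in m); z points along the fingers, y is the direction in which the jaws open and shut (so a half turn about z gives the same grasp; the last joint's range is limited). The gripper opens to 88 mm and grips with 3 to 60 N. Pads are 19 mm wide; open, the fingers measure 130 mm over their backs; the gripper's body (78 mm by 193 mm) begins 47 mm behind the grasp point.
Start: joints at [83.027, 20.546, 0.682, 0, -70.136, -16.507], TCP at [0.269, 0.619, 0.235] pointing down, gripper open.
Joint ranges: [-176.03, 176.03], [-82.01, 121.73], [-58.28, 71.71], [-173.87, 95.51], [-174.79, -0.11], [-173.66, 173.66]. Speed limits (degrees/s): [136.94, 136.94, 172.46, 180, 180, 180].

INTERFACE

Orientations are given as [roll, pitch, yaw] about the fixed x, y, z axes, in that order (R = Rz(yaw) Ry(pitch) Rx(roll)).
In Python, from plant import r gives the robot as it stands.
- The arm moves only by the tool drive_tool, never from a script. Its argument "plan" is text: rows parted by semicolons, each of 4 numbers parted by spaces: the shift along the tool's x, y, z in cm, then the turn about the tool's z in rad. A call has 1 to 8 rows; each row is the pose to reach, as a shift and turn from the pose commanded when the call began, along the tool's axes at that moment; what a row does not reach only later rows make up. A row lasts 1/8 s, in which the tool goes at most 62.5 mm and 10.7 degrees, less where a joint would pass 70% of its speed; a pose out of reach is approached as far as the arm can. A call with a gripper value outside its range is refused whole. "fingers" is the closure, from -1 (fully open) to 1 (shut), set as the call begins (left out, the last holds). The fingers move at their own pace and stop on an object; "squeeze" is the grip in N (left out, the last holds). Time passes only in rows, so rows that repeat a pose let the fingers close. It gives the time, the measured TCP pose, the force and the opening at its end, in the units of the state.
- r.get_state(): the state, without advancing time (a new reading comes with each control period).
- r.capture(name): name is "scene" or "top" or "wrist"; returns a dict with "frame" (384x512x3 uint8, red, green, blue), "fovy" (degrees; the focal length in pixels is half the picture's height over the tangent of half this angle, whatever the lens; pixels are square), "cx", "cy" (the principal point, pixels), "rvec" (rotation vector, rad) and "tvec" (3), from world to camera coordinates, as OpenCV has them. Camera axes: x right, y down, z forward; pixel columns grow to the right and rows downward; lengths in m; the calibration is good to about 2 mm. The wrist camera is an equidistant fisheye: a pixel r from the principal point sees the ray r / f radians off the axis. A picture is of the moment at which its call begins. There is no depth.
- r.close_job(): hands the job in, once; it reports no verdict.
The state is a dict: "time_s": time; "joints": joint angles; "qd": joint speeds; "joint_torque": joint torques, N m; "tcp_pos": TCP position; "eef_rot": TCP orientation; "contact_force": force on the tool from outside, world axes, zero at the start; "moment": the same for the moment, N m; "gripper_width": finger opening in m.
Only numpy, scipy, OpenCV 4.12 (cv2) and the standard library are available. Lean on these libraries where they do the work, as an engineer would, in place of code of your own. Each camera call takes 0.05 s, during which the arm holds its last target. There are 200 camera calls.

## Working session

There is one attempt and no reset: what is moved stays moved. The work goes in short steps, Python scripts to look and compute and a tool call to move; the robot and the scene stay as the last step left them, time stands still between calls to the robot, and variables do not carry over. Pictures are saved under pics/ and viewed, about 8 in all and at most 12, crops included, and the job is handed in when it is done.

Besides the shell and the picture viewer there is one more tool, called as name(argument=value, ...), one argument or row to a line, values as JSON. drive_tool: Moves the arm, as the interface text tells. Its arguments: {"type":"object","properties":{"plan":{"type":"string"},"fingers":{"type":"number"},"squeeze":{"type":"number"}},"required":["plan"]}

```bash
mkdir -p pics; ls; cat > h.py <<'E'
import numpy as np, cv2
from plant import r
def cap(n,f=None):
    c=r.capture(n)
    if f: cv2.imwrite('pics/'+f,c['frame'][:,:,::-1])
    return c
def ray(c,u,v):
    R=cv2.Rodrigues(np.array(c['rvec'],float))[0]; t=np.array(c['tvec'],float).ravel()
    f=192/np.tan(np.radians(c['fovy'])/2)
    return -R.T@t, R.T@np.array([(u-c['cx'])/f,(v-c['cy'])/f,1.])
def onz(c,u,v,z):
    o,d=ray(c,u,v); return o+d*(z-o[2])/d[2]
def proj(c,P):
    R=cv2.Rodrigues(np.array(c['rvec'],float))[0]; t=np.array(c['tvec'],float).ravel()
    f=192/np.tan(np.radians(c['fovy'])/2); p=R@np.array(P,float)+t
    return p[0]/p[2]*f+c['cx'],p[1]/p[2]*f+c['cy']
E
python3 - <<'E'
from h import *
import pickle
a=cap('top','top0.png');b=cap('scene','scene0.png')
pickle.dump((a,b),open('c0.pkl','wb'))
for c in(a,b): print({k:c[k] for k in c if k!='frame'})
print(r.get_state(), r.tcp_to_tips)
E
```

```text
pics
{'fovy': 45.99750539001414, 'cx': 254.49583172741973, 'cy': 188.23952594601909, 'rvec': array([ 2.13702662, -2.18505588,  0.14961291]), 'tvec': array([0.08617888, 0.53996518, 1.10099522])}
{'fovy': 46.45523550749061, 'cx': 246.63596398831984, 'cy': 190.90794682977966, 'rvec': array([ 1.9642525 ,  1.50687219, -0.62803031]), 'tvec': array([-0.22210056, -0.32811628,  1.3788657 ])}
{'time_s': 0.1, 'joints': array([ 8.30260804e+01,  2.05865082e+01,  6.36683123e-01, -1.60984301e-02,
       -7.01346805e+01, -1.65078161e+01]), 'qd': array([ 0.03401093, -0.10579834,  0.20659763,  0.04938955, -0.03842576,
       -0.00829426]), 'joint_torque': array([-1.66910104e-03, -5.84165990e+01,  2.93750006e+01,  7.01557517e+00,
        1.01267447e-02, -5.17120043e-05]), 'tcp_pos': array([0.26881086, 0.61869037, 0.23371302]), 'eef_rot': array([ 1.79914677e+02, -9.50348261e-03, -2.34872101e+01]), 'contact_force': array([ 0.74597832,  0.36251431, -0.59865469]), 'moment': array([ 0.01538734, -0.07843023, -0.00355653]), 'gripper_width': 0.08764612610598879} 0.008
```

View pics/top0.png

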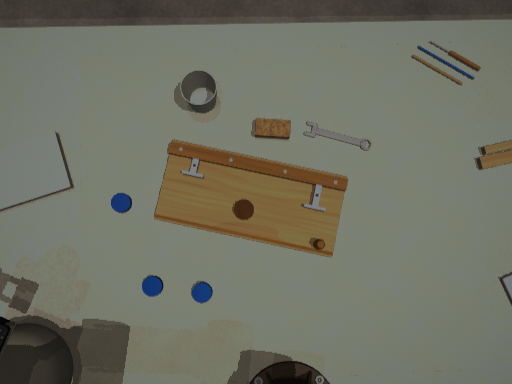

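View pics/scene0.png

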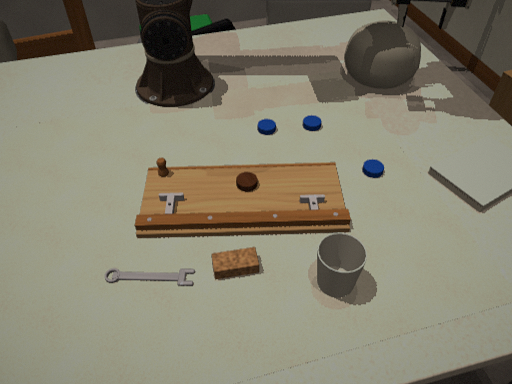

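The top view shows the jig tilted about 10°, with the blank at about (244,209). The right stop (315,197) looks wider than the left one (193,168). The knob is at (319,243). I'll enlarge the view to measure.

```bash
python3 - <<'E'
from h import *
import pickle
a,b=pickle.load(open('c0.pkl','rb'))
im=a['frame'][:,:,::-1]
cv2.imwrite('pics/crop.png',cv2.resize(im[135:262,150:353],None,fx=3.9,fy=3.9,interpolation=cv2.INTER_CUBIC))
hsv=cv2.cvtColor(np.ascontiguousarray(im),cv2.COLOR_BGR2HSV)
print(im[209,244],hsv[209,244],hsv[210,215],hsv[193,317],hsv[158,230])
m=((hsv[:,:,2]<95)&(hsv[:,:,0]<20)).astype(np.uint8); m[:190]=0;m[235:]=0;m[:,:220]=0;m[:,270:]=0
n,l,s,ct=cv2.connectedComponentsWithStats(m)
print(s,ct)
i=1+np.argmax(s[1:,4]); print('blank',onz(a,*ct[i],.033))
g=((hsv[:,:,1]<60)&(hsv[:,:,2]>90)).astype(np.uint8)
for x0,x1,y0,y1 in((180,208,154,184),(300,330,180,215)):
    q=np.zeros_like(g);q[y0:y1,x0:x1]=g[y0:y1,x0:x1]
    n,l,s,ct=cv2.connectedComponentsWithStats(q)
    for k in range(1,n):
        if s[k,4]>30: print(s[k],ct[k],onz(a,*ct[k],.033))
E
```

```text
[20 40 67] [ 13 179  67] [ 19 138 126] [105  13 117] [ 14  67 114]
[[     0      0    512    384 196254]
 [   232    199     22     21    354]] [[255.5227817  191.46840319]
 [242.8700565  209.01694915]]
blank [0.49022801 0.10434923 0.033     ]
[182 158  21  20 155] [192.99354839 168.91612903] [0.59430618 0.22805156 0.033     ]
[304 184  22  27 205] [315.84390244 199.27317073] [ 0.51066897 -0.07895456  0.033     ]
```

View pics/crop.png

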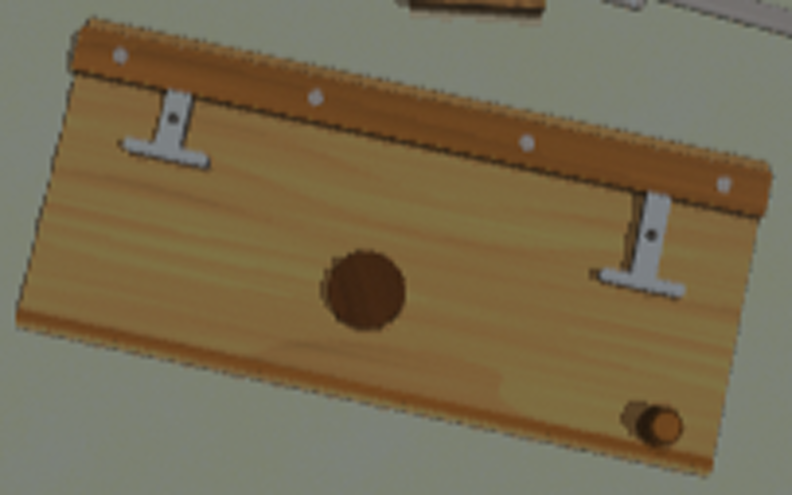

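The crop shows the right stop is the wide one (lip at about crop (642,283), further from the fence). That puts the goal at negative jig y, on the knob's side. The blank is at crop (366,290) and the fence face edge runs from (73,72) to (758,215).

```bash
python3 - <<'E'
from h import *
import pickle
a,b=pickle.load(open('c0.pkl','rb'))
P=lambda x,y,z:onz(a,150+(x+.5)/3.9-.5,135+(y+.5)/3.9-.5,z)[:2]
print('cam',ray(a,0,0)[0])
S=np.array([P(*p,.033) for p in((120,56),(316,97),(527,142),(724,184))])
d=S[0]-S[3]; print('screw dir',np.degrees(np.arctan2(-d[0],d[1])))
L,Rr=P(73,72,.033),P(758,215,.033); d=L-Rr; print('fence len',np.linalg.norm(d),np.degrees(np.arctan2(-d[0],d[1])))
L2,R2=P(18,311,.015),P(714,458,.015);d2=L2-R2;print('front len',np.linalg.norm(d2),np.degrees(np.arctan2(-d2[0],d2[1])))
th=np.mean([np.arctan2(-q[0],q[1]) for q in(S[0]-S[3],d,d2)])
ex=np.array([np.cos(th),np.sin(th)]);ey=np.array([-np.sin(th),np.cos(th)])
C=np.array([ex,ey])
mid=((L+Rr)/2*1+0); O1=mid-.05*ex; O2=(L2+R2)/2+.12*ex
print('th',np.degrees(th),'O',O1,O2)
O=O1
J=lambda p:np.round(C@(p-O)*1000,1)
print('screws',[J(s) for s in S])
print('blank',J(P(366,290,.033)),P(366,290,.033))
for n,p in dict(lipL=(601,275),lipR=(683,291),wallbase=(657,194),hole=(651,235),nl=(122,145),nr=(208,162),nw=(180,94),knobtop=(666,426)).items():
    print(n,J(P(*p,.033 if n!='knobtop' else .06)))
# check with scene view: blank centroid
h=cv2.cvtColor(b['frame'],cv2.COLOR_RGB2HSV)
for n,p in dict(blank=(246.5,180.5),lipWide=(172,194)).items(): print('scene',n,J(onz(b,*p,.033)[:2]))
for q in ((50,230),(50,-230)):
    w=O+q[0]*ex*.001+q[1]*ey*.001; print('proj',proj(b,[*w,.033]))
E
```

```text
cam [0.39834407 0.08869166 1.15958418]
screw dir -13.347777360043251
fence len 0.45277321874699106 -13.158753619993742
front len 0.4594395923447928 -13.162821629945753
th -13.223117536660915 O [0.53602096 0.08110439] [0.54758091 0.07756195]
screws [array([ 66.4, 199. ]), array([66.5, 68.7]), array([ 66. , -71.1]), array([  65.5, -201.2])]
blank [-49.5  10.7] [0.49026922 0.10284034]
lipL [  -8.8 -134.7]
lipR [  -8.  -188.2]
wallbase [  50.1 -160. ]
hole [  23.2 -161.3]
nl [  9.6 184.5]
nr [ 10.3 127.8]
nw [ 50.  155.3]
knobtop [ -95.6 -189.6]
scene blank [-41.1  10.1]
scene lipWide [  -5.1 -159. ]
proj (np.float64(348.51771610312403), np.float64(206.96760775894586))
proj (np.float64(136.98486582966814), np.float64(213.41474133042323))
```

```bash
python3 - <<'E'
from h import *
import cv2
f=cv2.imread('pics/scene0.png')
cv2.imwrite('pics/crop2.png',cv2.resize(f[150:245,125:360],None,fx=3.4,fy=3.4,interpolation=cv2.INTER_CUBIC))
E
```

```text
(no output)
```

View pics/crop2.png

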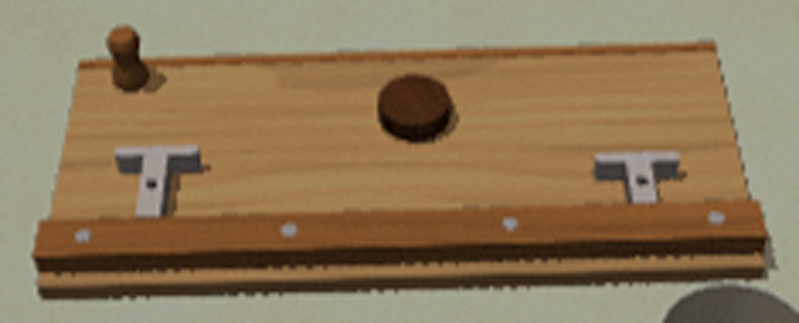

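The scene crop agrees: the wide stop is on the knob's side and the blank is at jig (-48, 11). The lip centre measures x = -8.4 (nominal -8), and the screws and fence length (453 mm against 460) also fit. The front edge disagrees by about 12 mm, probably because I took the bevel for the edge, so I'll use the fence frame.

Next comes a helper that turns a jig target into tool-axis shifts. The plan:
1. Close the fingers.
2. Push with the flat face square to the fence.
3. Push along the fence with the face slanted about 30° towards it.

```bash
cat >> h.py <<'E'
TH=np.radians(-13.22); O=np.array([.5360,.0811])
CJ=np.array([[np.cos(TH),np.sin(TH)],[-np.sin(TH),np.cos(TH)]])
J=lambda p:CJ@(np.array(p)[:2]-O)*1000
W=lambda q:O+CJ.T@np.array(q)/1000
def go(x,y,z,a):
    "jig mm x,y ; world z m ; yaw rel. jig deg -> shift cm, turn rad"
    s=r.get_state(); yaw=np.radians(s['eef_rot'][2]); p=s['tcp_pos']
    print('t',round(s['time_s'],2),'jig',J(p).round(1),'z',p[2].round(4),'yawrel',round(s['eef_rot'][2]+13.22,1),'F',s['contact_force'].round(1),'w',round(s['gripper_width'],3))
    d=np.append(W((x,y)),z)-p
    c,n=np.cos(yaw),np.sin(yaw)
    dy=(a-13.22)-s['eef_rot'][2]; dy=(dy+180)%360-180
    print('shift cm',(100*np.array([c*d[0]+n*d[1],n*d[0]-c*d[1],-d[2]])).round(2),'turn',round(-np.radians(dy),3))
E
python3 -c "
from h import *
go(-103,11,.12,0)"
```

```text
t 0.1 jig [-383.1  462.2] z 0.2337 yawrel -10.3 F [ 0.7  0.4 -0.6] w 0.088
shift cm [35.6  39.41 11.37] turn -0.179
```

drive_tool(
  plan="4 4.5 0 0;8 9 0 -0.05;12 13.5 2 -0.1;16 18 4 -0.15;20 22 6 -0.18;24 26.5 8 -0.18;28 31 10 -0.18;32 35 11 -0.18",
  fingers=1,
  squeeze=10,
)

```text
time_s: 1.1
tcp_pos: [0.4227, 0.1683, 0.1237]
eef_rot: [180.0, 0.0, -13.1]
contact_force: [1.9, 0.1, 0.5]
gripper_width: 0.0133
```

```bash
python3 -c "
from h import *
go(-103,11,.08,0)"
```

```text
t 1.1 jig [-130.3   59. ] z 0.1237 yawrel 0.1 F [1.9 0.1 0.5] w 0.013
shift cm [2.72 4.8  4.37] turn 0.001
```

drive_tool(
  plan="1.3 2.5 2 0;2.4 4.3 4 0;2.4 4.3 4 0;2.4 4.3 4 0",
)

```text
time_s: 1.6
tcp_pos: [0.4369, 0.1236, 0.0849]
eef_rot: [-180.0, -0.0, -13.2]
contact_force: [0.3, 0.5, 0.5]
gripper_width: 0.0005
```

```bash
python3 -c "
from h import *
go(-103,11,.027,0)
cap('wrist','w1.png')"
```

```text
t 1.6 jig [-106.2   18.7] z 0.0849 yawrel 0.1 F [0.3 0.5 0.5] w 0.001
shift cm [0.32 0.77 5.79] turn 0.001
```

View pics/w1.png

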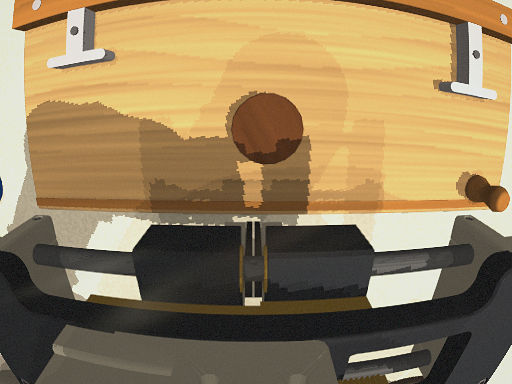

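The wrist view shows the blank at (267,128), ahead of the closed fingers at column 254. The knob is at the right, well away. I'll open the fingers to a gap of about 20 mm as a cradle that keeps the disc from slipping sideways, then descend.

drive_tool(
  plan="0.3 0.8 1.5 0;0.3 0.8 3 0;0.3 0.8 4.5 0;0.3 0.8 5.5 0;0.3 0.8 5.5 0;0.3 0.8 5.5 0",
  fingers=0.545,
)

```text
time_s: 2.4
tcp_pos: [0.438, 0.1152, 0.0301]
eef_rot: [-180.0, -0.0, -13.1]
contact_force: [0.0, 0.4, 0.1]
gripper_width: 0.0196
```

```bash
python3 -c "
from h import *
go(-20,11,.027,0)"
```

```text
t 2.4 jig [-103.2   10.8] z 0.0301 yawrel 0.1 F [0.  0.4 0.1] w 0.02
shift cm [ 8.32 -0.01  0.31] turn 0.001
```

drive_tool(
  plan="1 0 0.2 0;2 0 0.3 0;3 0 0.3 0;4 0 0.3 0;5 0 0.3 0;6 0 0.3 0;7 0 0.3 0;7.5 0 0.3 0",
)

```text
time_s: 3.4
tcp_pos: [0.5114, 0.0975, 0.0265]
eef_rot: [-180.0, -0.0, -13.2]
contact_force: [0.2, 0.0, 0.2]
gripper_width: 0.0199
```

drive_tool(
  plan="0.5 0 0 0;1 0 0 0;1.3 0 0 0;1.6 0 0 0;1.8 0 0 0;2 0 0 0;2 0 0 0",
)

```text
time_s: 4.28
tcp_pos: [0.5303, 0.0931, 0.0266]
eef_rot: [-180.0, -0.0, -13.2]
contact_force: [-0.6, 0.6, 0.2]
gripper_width: 0.0202
```

```bash
python3 -c "
from h import *
go(-6.4,11,.027,0)
c=cap('top')
f=c['frame'][:,:,::-1]
cv2.imwrite('pics/t2.png',cv2.resize(f[135:262,150:353],None,fx=3.9,fy=3.9,interpolation=cv2.INTER_CUBIC))
cap('wrist','w2.png')"
```

```text
t 4.28 jig [-8.3 10.4] z 0.0266 yawrel 0.1 F [-0.6  0.6  0.2] w 0.02
shift cm [ 0.19 -0.06 -0.04] turn 0.001
```

View pics/w2.png

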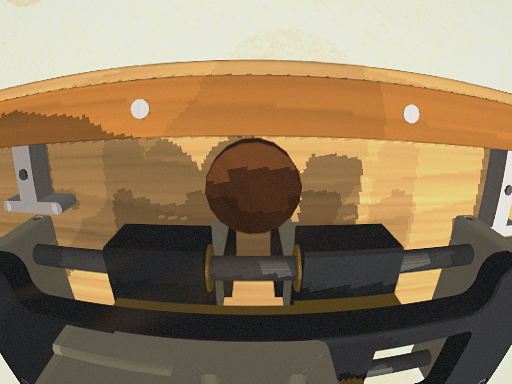

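The wrist view shows the blank at (253,186), nested on both fingers and about at the fence edge (row 137). I'll advance in small steps until the force shows contact.

drive_tool(
  plan="0.1 0 0 0;0.2 0 0 0;0.3 0 0 0;0.3 0 0 0",
)

```text
time_s: 4.88
tcp_pos: [0.5331, 0.0924, 0.0265]
eef_rot: [180.0, 0.0, -13.2]
contact_force: [-0.1, 0.4, -0.1]
gripper_width: 0.0199
```

drive_tool(
  plan="0.1 0 0 0;0.2 0 0 0;0.3 0 0 0;0.3 0 0 0",
)

```text
time_s: 5.38
tcp_pos: [0.5337, 0.0917, 0.0262]
eef_rot: [179.9, 0.2, -13.2]
contact_force: [-10.5, 5.0, 7.0]
gripper_width: 0.0203
```

The force rose to about 12 N, so the blank is seated against the fence. That puts the fence about 2.4 mm further out in my frame. I'll back off, and check the height of the black finger blocks before slanting the tool.

drive_tool(
  plan="-0.6 0 0 0;-1.5 0 0 0;-2.5 0 0 0;-3.5 0 0 0;-4 0 0 0",
)

```text
time_s: 6.0
tcp_pos: [0.4963, 0.101, 0.0267]
eef_rot: [-180.0, -0.0, -13.1]
contact_force: [-0.3, -0.7, -0.4]
gripper_width: 0.02
```

```bash
python3 -c "
from h import *
print(J((.5335,.0921)))
c=cap('wrist','w3.png')
o=ray(c,0,0)[0]; print('cam',o, c['fovy'],192/np.tan(np.radians(c['fovy']/2)))
go(5,48,.07,-55)
c=cap('top');f=c['frame'][:,:,::-1]
h=cv2.cvtColor(np.ascontiguousarray(f),cv2.COLOR_BGR2HSV)
cv2.imwrite('pics/t3.png',cv2.resize(f[135:262,150:353],None,fx=3.9,fy=3.9,interpolation=cv2.INTER_CUBIC))
"
```

```text
[-4.94934553 10.13676373]
cam [0.57192477 0.08380409 0.17618604] 65.70646984690485 297.3186396354542
t 6.05 jig [-43.4  10.2] z 0.0267 yawrel 0.1 F [-0.8  0.4  0.1] w 0.02
shift cm [ 4.85 -3.77 -4.33] turn 0.961
```

View pics/w3.png

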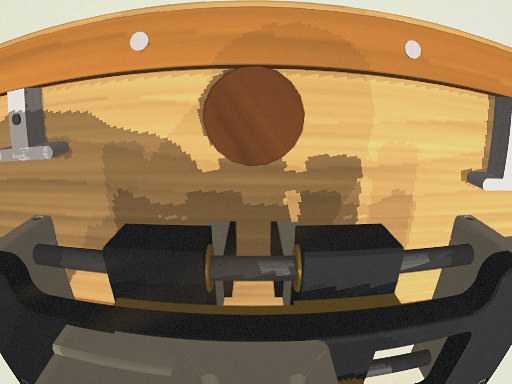

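The blank at (253,115) touches the fence edge at row 67. The finger blocks are at about z = 0.085, clear of the fence. Now I'll lift, turn 55°, move behind the blank and descend.

drive_tool(
  plan="0 0 -2 0;0 -0.5 -4.3 0.1;1.2 -1.4 -4.3 0.28;2.4 -2.4 -4.3 0.46;3.6 -3.4 -4.3 0.64;4.5 -3.7 -4.3 0.82;4.6 -3.7 -4.3 0.96;4.6 -3.7 -4.3 0.96",
)

```text
time_s: 7.1
tcp_pos: [0.5505, 0.1264, 0.0694]
eef_rot: [180.0, -0.0, -68.1]
contact_force: [-1.0, -0.0, -0.3]
gripper_width: 0.0197
```

```bash
python3 -c "
from h import *
go(2,47,.027,-55)"
```

```text
t 7.1 jig [ 3.8 47.4] z 0.0694 yawrel -54.9 F [-1.  -0.  -0.3] w 0.02
shift cm [-0.07  0.17  4.24] turn 0.002
```

drive_tool(
  plan="-0.1 0.2 1.5 0;-0.1 0.2 3 0;-0.1 0.2 4.2 0;-0.1 0.2 4.2 0;0.3 0.2 4.2 0;0.7 0.2 4.2 0;1 0.2 4.2 0;1 0.2 4.2 0",
)

```text
time_s: 8.1
tcp_pos: [0.5524, 0.1162, 0.0278]
eef_rot: [-180.0, 0.0, -68.2]
contact_force: [0.4, 0.6, -0.4]
gripper_width: 0.02
```

```bash
python3 -c "
from h import *
go(9,30,.027,-55)"
```

```text
t 8.1 jig [ 7.9 37.9] z 0.0278 yawrel -55.0 F [ 0.4  0.6 -0.4] w 0.02
shift cm [0.71 0.36 0.08] turn 0.0
```

drive_tool(
  plan="0.35 0.2 0.1 0;0.7 0.36 0.1 0;1.1 0.64 0.1 0;1.5 0.92 0.1 0;1.9 1.2 0.1 0;2.3 1.5 0.1 0;2.3 1.5 0.1 0",
)

```text
time_s: 8.98
tcp_pos: [0.5468, 0.0891, 0.0266]
eef_rot: [-180.0, -0.0, -68.2]
contact_force: [0.1, 0.3, -0.2]
gripper_width: 0.0195
```

```bash
python3 -c "
from h import *
go(9,-30,.027,-55)
cap('wrist','w4.png')"
```

```text
t 8.97 jig [ 8.7 10.2] z 0.0266 yawrel -55.0 F [ 0.1  0.3 -0.2] w 0.02
shift cm [ 3.31  2.28 -0.04] turn 0.001
```

View pics/w4.png

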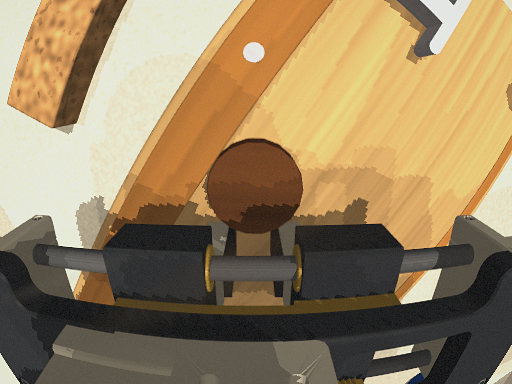

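The wrist view shows the blank at (254,186), nested in the slanted cradle and touching the fence at its upper left. I'll slide on with a small bias towards the fence.

drive_tool(
  plan="0.75 0.38 0 0;1.4 0.8 0 0;2.05 1.25 0 0;2.7 1.7 0 0;3.3 2.15 0 0;3.9 2.55 0 0;4.3 2.85 0 0;4.3 2.85 0 0",
)

```text
time_s: 10.02
tcp_pos: [0.535, 0.0386, 0.0264]
eef_rot: [179.9, 0.0, -68.2]
contact_force: [-5.1, 1.7, 1.6]
gripper_width: 0.0203
```

```bash
python3 -c "
from h import *
go(10.5,-90,.027,-55)"
```

```text
t 10.03 jig [  8.7 -41.6] z 0.0264 yawrel -55.0 F [-5.1  1.7  1.6] w 0.02
shift cm [ 4.07  2.63 -0.06] turn 0.0
```

There is about 5 N of steady fence contact, which is what I want. I'll continue parallel to the fence.

drive_tool(
  plan="0.6 0.42 0 0;1.2 0.84 0 0;1.8 1.26 0 0;2.4 1.68 0 0;3 2.1 0 0;3.5 2.45 0 0;3.9 2.73 0 0;3.9 2.73 0 0",
)

```text
time_s: 11.02
tcp_pos: [0.5239, -0.0078, 0.0263]
eef_rot: [179.9, 0.0, -68.2]
contact_force: [-4.7, 1.7, 1.5]
gripper_width: 0.0199
```

```bash
python3 -c "
from h import *
go(9,-101,.027,-55)
cap('wrist','w5.png')"
```

```text
t 11.03 jig [  8.5 -89.3] z 0.0263 yawrel -55.0 F [-4.7  1.7  1.5] w 0.02
shift cm [ 0.98  0.63 -0.07] turn 0.0
```

View pics/w5.png

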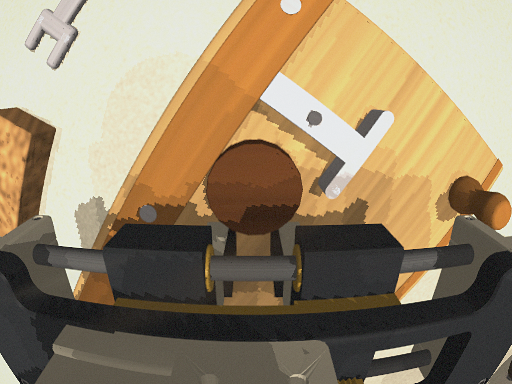

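The wrist view shows the blank at (254,187) entering between the lip tip (335,190) and the fence. The wall is about 12 mm ahead. The knob at (480,200) is 25 mm below the gripper body's level. I'll make the last steps gently.

drive_tool(
  plan="0.2 0.14 0 0;0.4 0.28 0 0;0.6 0.42 0 0;0.8 0.56 0 0;0.8 0.56 0 0",
)

```text
time_s: 11.7
tcp_pos: [0.5217, -0.0171, 0.0263]
eef_rot: [179.9, 0.0, -68.2]
contact_force: [-5.5, 3.3, 2.7]
gripper_width: 0.0201
```

drive_tool(
  plan="0.1 0.07 0 0;0.2 0.14 0 0;0.25 0.18 0 0;0.25 0.18 0 0",
)

```text
time_s: 12.2
tcp_pos: [0.521, -0.0199, 0.0262]
eef_rot: [179.9, 0.1, -68.2]
contact_force: [-5.2, 4.7, 2.3]
gripper_width: 0.0203
```

drive_tool(
  plan="0.1 0.07 0 0;0.2 0.14 0 0;0.25 0.18 0 0;0.25 0.18 0 0",
)

```text
time_s: 12.7
tcp_pos: [0.5205, -0.0223, 0.0263]
eef_rot: [179.9, 0.1, -68.2]
contact_force: [-6.7, 8.4, 3.4]
gripper_width: 0.0196
```

```bash
python3 -c "
from h import *
go(9,-101,.027,-55)
cap('wrist','w6.png')"
```

```text
t 12.7 jig [   8.5 -104.2] z 0.0263 yawrel -55.0 F [-6.7  8.4  3.4] w 0.02
shift cm [-0.24 -0.22 -0.07] turn 0.0
```

View pics/w6.png

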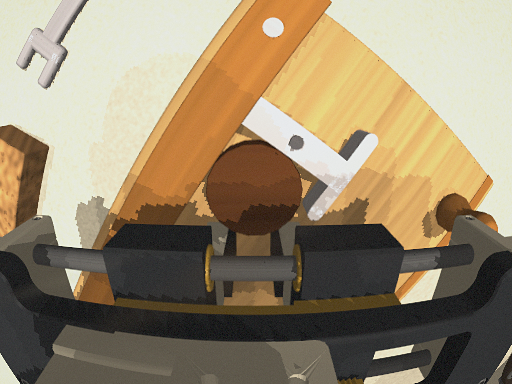

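The blank at (254,187) appears to meet the wall near (285,150). The y force is starting to rise, so I'll press a little further to confirm.

drive_tool(
  plan="0.1 0.07 0 0;0.2 0.14 0 0;0.25 0.18 0 0;0.25 0.18 0 0",
)

```text
time_s: 13.25
tcp_pos: [0.5205, -0.0229, 0.0263]
eef_rot: [-179.9, 0.2, -68.2]
contact_force: [-8.5, 23.6, 2.7]
gripper_width: 0.02
```

The tool stopped at 24 N in y, so the blank is home against the wall. I'll back straight off, then lift.

drive_tool(
  plan="-0.4 0 0 0;-1 0 0 0;-2 0 0 0;-3 0 0 0;-3 0 -2 0;-3 0 -5 0;-3 0 -9 0;-3 0 -13 0",
)

```text
time_s: 14.25
tcp_pos: [0.5095, 0.0022, 0.1578]
eef_rot: [180.0, -0.0, -68.2]
contact_force: [0.4, 0.4, -0.1]
gripper_width: 0.0201
```

drive_tool(
  plan="-5 0 -4 0;-10 0 -5 0;-15 0 -5 0;-19 0 -5 0;-19 0 -5 0",
)

```text
time_s: 14.88
tcp_pos: [0.4382, 0.1805, 0.2068]
eef_rot: [-180.0, 0.0, -68.0]
contact_force: [-0.1, 0.4, 0.3]
gripper_width: 0.02
```

```bash
python3 -c "
from h import *
go(9,-101,.027,-55)
c=cap('top');f=np.ascontiguousarray(c['frame'][:,:,::-1])
cv2.imwrite('pics/t7.png',cv2.resize(f[120:262,150:353],None,fx=3.9,fy=3.9,interpolation=cv2.INTER_CUBIC))
h=cv2.cvtColor(f,cv2.COLOR_BGR2HSV)
m=((h[:,:,2]<95)&(h[:,:,0]<20)&(h[:,:,1]>140)).astype(np.uint8)
u,v=map(int,proj(c,[*W((27,-127)),.033])); k=np.zeros_like(m);k[v-14:v+14,u-14:u+14]=1
n,l,s,ct=cv2.connectedComponentsWithStats(m*k)
for i in range(1,n):
  if s[i,4]>50: print(s[i],J(onz(c,*ct[i],.033)))
"
```

```text
t 14.88 jig [-117.9   74.4] z 0.2068 yawrel -54.7 F [-0.1  0.4  0.3] w 0.02
shift cm [21.65 -0.24 17.98] turn 0.004
[294 181  20  21 319] [  25.37700299 -128.2556008 ]
```

View pics/t7.png

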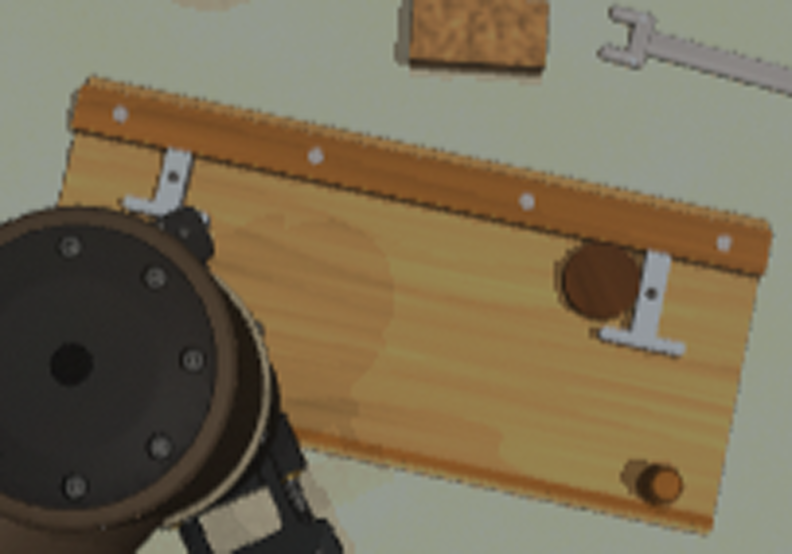

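The top view shows the blank at crop (601,280), touching both the fence and the wide stop's wall. It measures jig (25.4, -128.3) against a nominal (25, about -127.5). The knob and the bystanders in the crop look unmoved, and the hand is clear.

```bash
python3 -c "
from h import *
print(r.close_job())"
```

```text
the job is handed in; nothing more can be done
None
```

The blank is seated in the inner pocket of the wide stop, the one on the knob's side, against both fence and cross wall, and I've handed the job in. It finished at about 15 s of the 48 s allowed.

**What I did:** I set the fingers about 20 mm apart as a cradle and pushed the blank squarely to the fence at jig y ≈ 10 mm. Contact force there was about 12 N. I then turned the tool 55° and slid the blank along the fence with about 5 N of bias towards it. I stopped when the force against the wall reached about 24 N, backed off and lifted clear.

**Last checks:**
- **Position:** the final top view puts the blank at jig (25.4, -128.3) mm, against about (25, -127.5) expected, so within 1 mm. In the picture it touches both faces.
- **Bystanders:** the knob, sanding block and spanner look unmoved by eye. The tub was outside my last crop, but the hand never went near it.

**Disagreements:**
- My reading of the board's front edge was about 12 mm off the frame I took from the fence. I used the fence frame, which the screws and stops confirmed.
- The fingers met the fence about 2.4 mm further out than the camera suggested, so I corrected for that.

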